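# Clear the rejected cover plate from the feeder track

## Task

The front plate in the row on the feeder track failed inspection. Draw the stop gate at the end of the track fully open, slide just that plate out of the row with a light fingertip press on its top and push it off the end so that it drops down the reject chute into the bin, then slide the gate fully shut again. Do not press hard on the plates, and leave the other plates and everything lying around where they are.

Things in the scene. Friction and masses are not known exactly. Their poses are not given: they have to be found in the camera images.
- track: Fixed linear feeder track, 310 mm long. Origin on the table below the middle of its open end (y = 0), z up; -y points downstream (the way plates travel), +x to the gate's side. Running surface 150 mm above the table, smooth steel. Side rails (inner faces at x = -29 and +29 mm, 13.5 mm high) leave about 1 mm beside a plate, so it cannot be gripped by its sides.
- ledge (a point): Middle of the edge at the track's open end, on the running surface, 150 mm above the table; axes as the track's. The reject chute starts just below it and slopes down 36 degrees towards -y, 86 mm wide inside.
- strips (a point): Where the two hold-down strips begin, middle of the track, 60 mm upstream of the end, at the height of the strips' tops (167.5 mm above the table). From here upstream they reach over the plates' edges and leave a slot 42 mm wide; downstream of here the track is open across 58 mm. Axes as the track's.
- plunger_nose (a point): Spring plunger in the rail opposite the gate's side, 41 mm upstream of the end. It presses plate0 sideways with about 5 N, which resists sliding by about 1.5 N until it has moved 36 mm and is past the nose; after that it slides freely.
- plate0: The rejected plate, front one of the row. Dark cast-metal cover 56 mm (its x, across the track) by 70 mm (its y, along it) by 12 mm, flat rigid top, 0.1 to 0.17 kg. Origin at the centre of its underside. Pressed on top with 8 to 12 N it follows the fingertip along the track; above 20 N from the fingers it is marked and the job spoilt. It tips off the ledge once over half of it is past the edge.
- plate1: The next plate, same as plate0 and about 72 mm upstream of it, nearly touching, so no finger fits between at first. It must stay where it is (within 8 mm), like the two behind it. No plate may feel more than 20 N from the fingers.
- plate2: Third plate of the row, same kind.
- plate3: Fourth and last plate of the row, same kind.
- gate (a joint): How far the stop gate is drawn, in m: 0 = fully shut (its blade stands across the track's end, in front of plate0), 0.045 = fully open, blade clear of the track. It slides along the track's +x to open, with 2 N of friction, stays where it is left, and has solid stops at both ends.
- gate_knob (a point): Grip point on the gate's upright round knob (16 mm diameter, 28 mm tall), on its axis, 14 mm below its top, 176 mm above the table; moves with the gate. Shut: 78 mm from the track's middle towards track +x, 3.5 mm upstream of the end. Both sides along the track are free; towards the track a guide block stands 22 mm from the knob's axis (top 173 mm above the table).
- bin: Fixed open reject bin below the chute's foot. Origin at the centre of its underside; axes as the track's; inside 118 by 148 mm (y along the track), walls 65 mm high, 40 mm on the chute's side.
- hexdriver: Bystander, leave alone (not shifted by more than 15 mm): screwdriver 160 mm long, black handle, beside the chute on the gate's side. Origin at the centre of its underside.
- gauge_block: Bystander, leave alone (not shifted by more than 15 mm): steel gauge block 60 x 60 x 20 mm, near side of the track's end. Origin at the centre of its underside.
- spanner: Bystander, leave alone (not shifted by more than 15 mm): 150 mm spanner, near side of the bin. Origin at the centre of its underside.
- solvent: Bystander, leave alone (not shifted by more than 15 mm): white bottle, 56 mm diameter, 150 mm tall, left. Origin at the centre of its underside.
- caliper: Bystander, leave alone (not shifted by more than 15 mm): caliper 200 mm long, lying beside the feeder on the gate's side. Origin at the centre of its underside.
- fitting_tray: Bystander, leave alone (not shifted by more than 15 mm): black open tray 120 x 90 x 30 mm, right. Origin at the centre of its underside.
Things that resemble listed ones, but are neither listed nor needed, are in the scene too. Leave any pink look-alike of the plate0 alone.

How it is judged:
By the outcome, as a careful person would: the job done as asked, in the order asked, and still so for the second after the job is handed in, with the robot touching nothing.
It also fails if it takes over 67 s, if anything falls off the work surface, if the arm or the gripper's body presses on something with over 40 N, if the wrist force passes 120 N, or if a joint passes its speed limit or range.

## Robot

A 6-joint arm with a two-finger parallel gripper is mounted at the origin on the work surface. World frame = base frame: x ahead of the robot, y to its left, z up, the work surface at z = 0. Lengths are in mm, angles in rad, forces in N, time in s.
With the tool pointing down it reaches from about 350 to 975 mm from the base axis. Payload 7.1 kg.
Tool frame: the origin (TCP) lies on the front face of the gripper's body, between the roots of the fingers; the fingertips stand 80 mm ahead of it and the grasp point (between the pads) lies 61 mm ahead of it (env.tips_ahead is the distance from the TCP to the fingertips, in mm); z points along the fingers, y is the direction in which the jaws open and shut (so a half turn about z gives the same grasp; the last joint's range is limited). The gripper opens to 88 mm and grips with 3 to 60 N. Pads are 20 mm wide; open, the fingers measure 115 mm over their backs; the gripper's body (75 mm by 178 mm) begins 61 mm behind the grasp point.
Start: joints at [1.223, 0.423, 1.63, -0, 1.089, -0.019], TCP at [201.785, 591.513, 302.675] pointing down, gripper open.
Joint ranges: [-3, 3], [-0.9, 2.11], [0.09, 2.58], [-1.31, 4.45], [0.11, 2.69], [-2.54, 2.54]. Speed limits (rad/s): [2.39, 2.39, 3.01, 3.14, 3.14, 3.14].

## Interface

Orientations are given as a unit quaternion [x, y, z, w].
In Python, from station import env, set_gripper, viewer, workorder gives the robot as it stands. Calls block until the motion is done:
- env.reach(position, orientation): joint-space move of the TCP to a pose.
- env.move_l(position, rot=None, rate=150, f_stop=None): straight line of the TCP; rot=None keeps the orientation; rate is the mean speed in mm/s. With f_stop (N) it stops when the force on the tool has changed by that much, and returns True; else False.
- env.move_joints(angles): joint-space move.
- set_gripper(opening): finger opening in mm; the grip force is fixed at half the most; returns when the fingers have stopped.
- env.hold(seconds).
- env.ik(position, orientation): joint angles nearest the present ones, or None.
- env.read_state(): the state.
- viewer.camera(name): name is "side" or "top" or "wrist"; returns the picture (480x640x3 uint8, blue, green, red); there is no depth.
- viewer.camera_params(name): a dict with "fx", "fy", "cx", "cy" (pixels), "pose" (4x4, takes a point from camera to world coordinates); the wrist camera has in their place "tool_from_camera" (4x4, takes a point from camera to tool coordinates, whose origin is the TCP and whose axes are the flange's). Camera axes: x right, y up, looking along -z (the intrinsics and any distortion apply to the point x, -y, -z); pixel columns grow to the right and rows downward; lengths in mm; the calibration is good to about 2 mm. A picture is of the moment at which its call begins: read the wrist's pose just before it. camera_params takes no time and is no camera call.
A pose or a line that the arm cannot do raises env.IKError and nothing moves.
- workorder.sign_off(): hands the job in, once; it reports no verdict.
The state is a dict: "time_s": time; "qpos": joint angles; "dq": joint speeds; "tau": joint torques, N m; "tool_pos": TCP position; "orientation": TCP orientation; "force": force on the tool from outside, world axes, zero at the start; "wrist_torque": the same for the moment, N m; "width": finger opening in mm.
Only numpy, scipy, OpenCV 4.12 (cv2) and the standard library are available. Lean on these libraries where they do the work, as an engineer would, in place of code of your own. Each camera call takes 0.05 s, during which the arm holds its last target. There are 200 camera calls.

## Working session

There is one attempt and no reset: what is moved stays moved. The work goes in short steps, each a Python script; the robot and the scene stay as the last script left them, time stands still between calls to the robot, and variables do not carry over. Pictures are saved under pics/ and viewed, about 8 in all and at most 12, crops included, and the job is handed in when it is done.

```bash
ls; mkdir -p pics
python3 - <<'E'
from station import env, viewer
import cv2
for n in("top","side"):
    cv2.imwrite(f"pics/{n}0.png",viewer.camera(n)); p=viewer.camera_params(n); print(n,p)
print(viewer.camera_params("wrist")); print(env.read_state()); print(env.tips_ahead)
E
```

```text
pics
top {'fx': 446.4816343756084, 'fy': 446.4816343756084, 'cx': 323.1700207600839, 'cy': 236.81662564774146, 'pose': array([[-1.22622302e-03,  9.87008229e-01, -1.60665031e-01,
         3.69762471e+02],
       [-9.99438775e-01, -6.58801874e-03, -3.28440722e-02,
         2.84645864e+01],
       [-3.34758337e-02,  1.60534588e-01,  9.86462374e-01,
         1.21951922e+03],
       [ 0.00000000e+00,  0.00000000e+00,  0.00000000e+00,
         1.00000000e+00]])}
side {'fx': 477.9009984546941, 'fy': 477.9009984546941, 'cx': 315.8817030256545, 'cy': 245.41052384139675, 'pose': array([[-9.94603565e-01,  7.94920212e-02, -6.66690820e-02,
         4.67653138e+02],
       [-1.03748341e-01, -7.60996946e-01,  6.40406066e-01,
         7.87195384e+02],
       [ 1.72204723e-04,  6.43866963e-01,  7.65137441e-01,
         9.82815520e+02],
       [ 0.00000000e+00,  0.00000000e+00,  0.00000000e+00,
         1.00000000e+00]])}
{'fx': 417.3910950019991, 'fy': 417.3910950019991, 'cx': 316.28733640885116, 'cy': 243.43065026333468, 'tool_from_camera': array([[-6.62557084e-04,  9.52382833e-01,  3.04904085e-01,

[... 280 characters left out ...]
)}
{'time_s': 0.1, 'qpos': array([ 1.22300256e+00,  4.23784261e-01,  1.63056891e+00,  9.26787913e-06,
        1.08859901e+00, -1.89771059e-02]), 'dq': array([ 5.28338752e-04, -1.89316108e-03, -1.24477294e-03,  3.53066925e-05,
       -5.71743819e-04,  3.68600004e-04]), 'tau': array([-8.59352986e-04, -5.45606732e+01, -2.74325877e+01,  6.45281025e-02,
        1.88083656e-02,  1.90985054e-05]), 'tool_pos': array([201.66048713, 591.1791597 , 301.98451544]), 'orientation': array([ 1.63670754e-01,  9.86514786e-01, -6.67620301e-04, -1.27997127e-04]), 'force': array([-0.90549909, -0.51433067,  0.11225923]), 'wrist_torque': array([ 0.0408093 , -0.01267083,  0.0149913 ]), 'width': 87.868158228445}
80.0
```

View pics/top0.png

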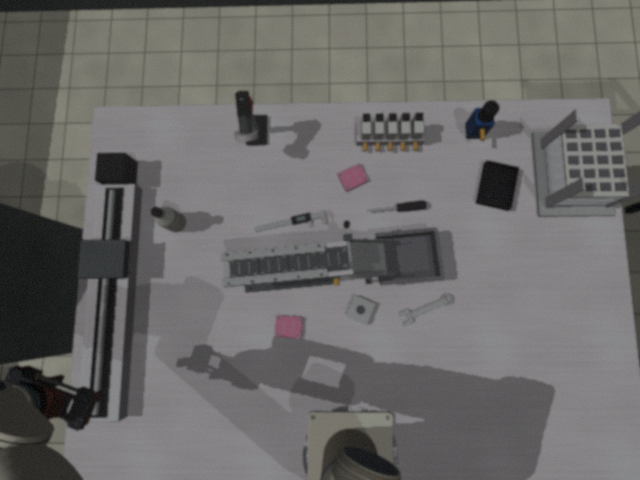

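View pics/side0.png

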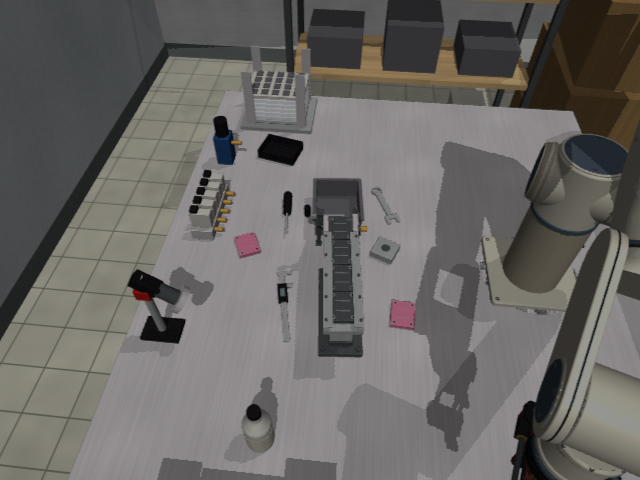

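The top view shows the track running left to right, with its open end near (352,258). The bin is at about (408,255), the knob at about (347,223) and the orange plunger at (336,281). The two pink look-alikes are at (353,177) and (289,327). The side view agrees: knob near (308,211), plunger near (364,229). I'll move the wrist camera over the track end.

```bash
cat > h.py <<'E'
import numpy as np, cv2
from scipy.spatial.transform import Rotation as R
from station import env, set_gripper, viewer, workorder
def ray(n,u,v,pose=None):
    p=viewer.camera_params(n)
    T=p["pose"] if pose is None else pose
    d=np.array([(u-p["cx"])/p["fx"],-(v-p["cy"])/p["fy"],-1])
    return T[:3,3],T[:3,:3]@d
def on(n,u,v,z,pose=None):
    o,d=ray(n,u,v,pose); return o+d*(z-o[2])/d[2]
def wpose():
    s=env.read_state(); T=np.eye(4); T[:3,:3]=R.from_quat(s["orientation"]).as_matrix(); T[:3,3]=s["tool_pos"]
    return T@viewer.camera_params("wrist")["tool_from_camera"]
def down(a):  # tool z down, jaw (tool y) along world angle a
    y=np.array([np.cos(a),np.sin(a),0]); z=np.array([0,0,-1.]); x=np.cross(y,z)
    return R.from_matrix(np.c_[x,y,z]).as_quat()
E
python3 - <<'E'
from h import *
for n,u,v,z in [("top",352,258,150),("top",226,270,167),("top",347,223,190),("side",308,211,190),("top",336,281,160),("top",440,254,65)]:
    print(n,u,v,on(n,u,v,z).round(0))
print(env.ik([500,0,400],down(0)), env.ik([500,0,400],down(np.pi)), env.ik([500,0,400],down(np.pi/2)),env.ik([500,0,400],down(-np.pi/2)))
im=cv2.imread("pics/top0.png")[190:310,210:450]; cv2.imwrite("pics/c1.png",cv2.resize(im,(800,400),interpolation=cv2.INTER_CUBIC))
E
```

```text
top 352 258 [492.  -5. 150.]
top 226 270 [463. 295. 167.]
top 347 223 [570.   7. 190.]
side 308 211 [566.  22. 190.]
top 336 281 [436.  34. 160.]
top 440 254 [ 511. -235.   65.]
[-2.38022475e-02  1.28453280e-01  1.79734905e+00 -4.44089210e-16
  1.21579032e+00 -2.38022475e-02] None [-2.38022475e-02  1.28453280e-01  1.79734905e+00 -4.44089210e-16
  1.21579032e+00 -1.59459857e+00] [-2.38022475e-02  1.28453280e-01  1.79734905e+00 -4.44089210e-16
  1.21579032e+00  1.54699408e+00]
```

View pics/c1.png

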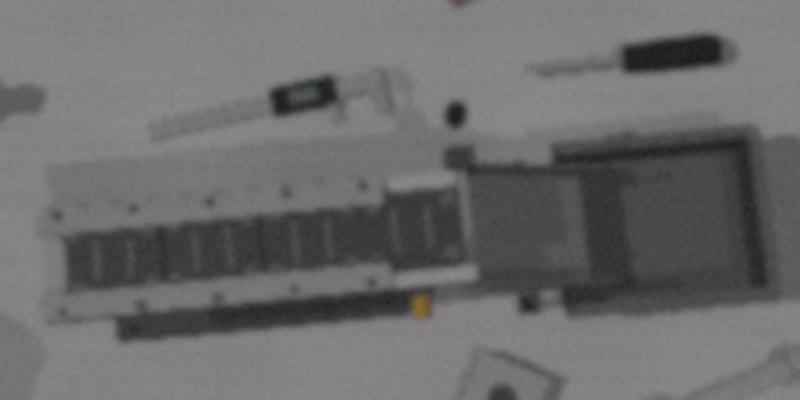

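Run:
```python
from h import *
env.reach([505,40,360],down(np.radians(5.5)))
P=wpose(); np.save("P1.npy",P)
cv2.imwrite("pics/w1.png",viewer.camera("wrist")); print(P.round(2), env.read_state()["time_s"])
```

```text
[[ 1.0000e+00 -9.0000e-02 -3.0000e-02  4.9653e+02]
 [ 1.0000e-01  9.5000e-01  3.0000e-01  1.2269e+02]
 [ 0.0000e+00 -3.0000e-01  9.5000e-01  4.4228e+02]
 [ 0.0000e+00  0.0000e+00  0.0000e+00  1.0000e+00]] 2.4083
```

View pics/w1.png

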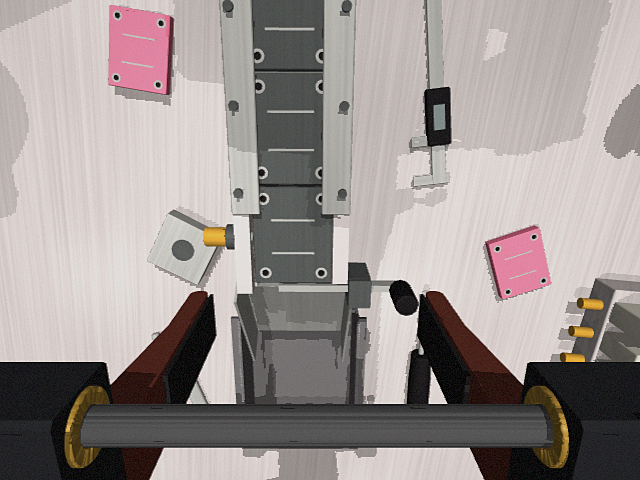

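The wrist view shows plate0 at cols 249–332, rows 186–283. The strips begin at row 214, and the gate blade is just in front of the plate (row ~287). The knob's top is near (405,303) and the plunger at (230,237). The pink look-alikes at (140,50) and (518,262) lie on the table, off the track.

Run:
```python
from h import *
P=np.load("P1.npy")
for k,u,v,z in [("p0 fl",249,283,162),("p0 fr",332,283,162),("p0 rearmid",291,186,162),("p1 rearmid",289,70,162),("stripL in",259,214,167.5),("stripR in",323,214,167.5),("stripL out",234,214,167.5),("stripR out",352,214,167.5),("rail inner L end",251,291,163.5),("rail inner R end",333,283,163.5),("knobtop",405,303,190),("plunger",229,237,160),("stripscrewL",228,6,167.5),("screwL2",238,194,167.5),("screwR1",345,6,167.5),("screwR2",342,194,167.5)]:
    print(k,on("wrist",u,v,z,P).round(1))
im=cv2.imread("pics/w1.png")[180:330,220:430]; cv2.imwrite("pics/c2.png",cv2.resize(im,(800,571),interpolation=cv2.INTER_CUBIC))
```

```text
p0 fl [459.7  -1.  162. ]
p0 fr [519.7   4.8 162. ]
p0 rearmid [484.5  72.6 162. ]
p1 rearmid [477.6 144.9 162. ]
stripL in [464.7  52.6 167.5]
stripR in [507.7  56.7 167.5]
stripL out [447.9  50.9 167.5]
stripR out [527.3  58.6 167.5]
rail inner L end [461.6  -6.5 163.5]
rail inner R end [520.3   5.5 163.5]
knobtop [567.2   6.9 190. ]
plunger [443.7  31.9 160. ]
stripscrewL [439.8 175.6 167.5]
screwL2 [450.   64.9 167.5]
screwR1 [507.9 182.2 167.5]
screwR2 [519.   71.5 167.5]
```

View pics/c2.png

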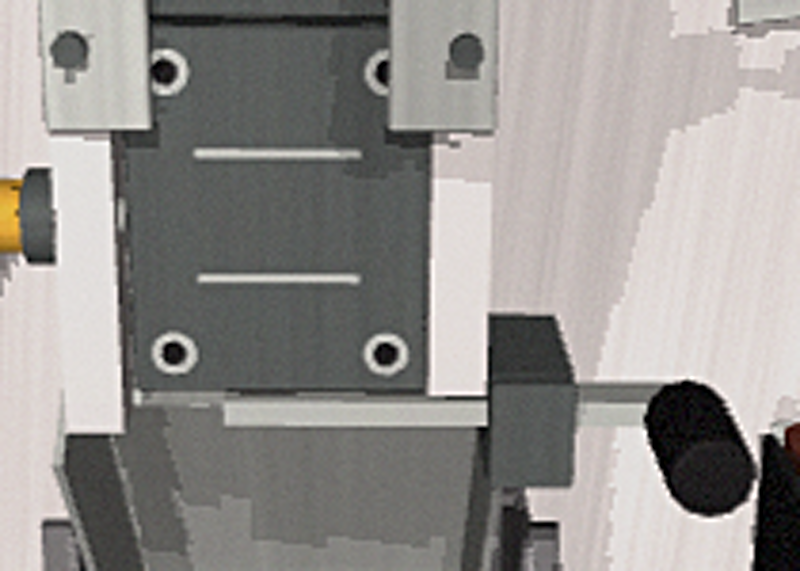

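Everything agrees with the given sizes: plate0 is about 71 mm long, the slot about 43 mm wide, and the yaw 5.4°. The ledge is at (491.8, -5.1). The knob predicted from the track is (569.1, 5.7) and measured (567, 7). Next, open the gate.

```bash
cat >> h.py <<'E'
YAW=np.radians(5.4); L=np.array([491.8,-5.1,0]); tx=np.array([np.cos(YAW),np.sin(YAW),0]); ty=np.array([-np.sin(YAW),np.cos(YAW),0])
def W(x,y,z): return L+x*tx+y*ty+[0,0,z]
def toT(p): d=np.array(p)-L; return np.round([d@tx,d@ty,p[2]],1)
def st(m=""):
    s=env.read_state(); print(m,round(s["time_s"],1),toT(s["tool_pos"]),s["force"].round(1),round(s["width"],1),flush=True); return s
GR=down(YAW+np.pi/2); PR=down(YAW)
E
python3 - <<'E'
from h import *
k=on("wrist",406.6,305.6,190,np.load("P1.npy")); print("knob meas",toT(k))
env.reach(W(77,2.5,300),GR); set_gripper(50)
print(env.move_l(W(77,2.5,237),rate=80,f_stop=8)); st("down")
set_gripper(0); st("grip")
r=env.move_l(W(126,2.5,237),rate=40,f_stop=12); print(r); st("open")
set_gripper(50); st("rel")
env.move_l(W(122,2.5,300)); st("up")
env.reach(W(13,42,360),PR); np.save("P2.npy",wpose()); cv2.imwrite("pics/w2.png",viewer.camera("wrist")); st()
E
```

```text
knob meas [ 77.4   3.  190. ]
False
down 5.5 [ 77.3   2.5 237.3] [-0.3  0.9  0. ] 50.1
grip 6.2 [ 77.1   4.3 237.2] [-1.2 10.8  1.8] 15.4
True
open 7.3 [122.4   4.4 237.1] [-3.2  1.7  6.8] 15.4
rel 8.0 [122.1   4.3 236.3] [ 0.6 -0.   0.6] 50.4
up 8.5 [121.7   2.5 299.7] [ 0.9 -0.   0.2] 49.9
 10.0 [ 13.1  42.  359.5] [-0.9  0.5  0.4] 49.9
```

View pics/w2.png

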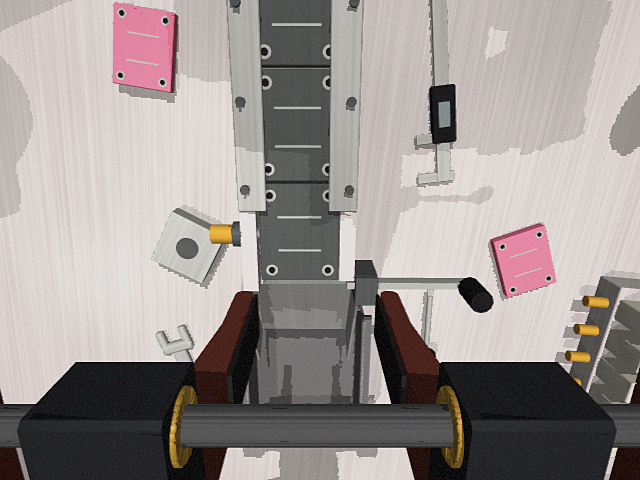

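The gate is drawn: the knob's top is now near (480,299) and the blade's end at (347,285), beside the rail. Before pressing I'll check the knob's displacement against the commanded travel, then make contact gently.

Run:
```python
from h import *
P=np.load("P2.npy")
for u,v,z in[(482,299,190),(347,285,165),(340,283,163.5)]: print(toT(on("wrist",u,v,z,P)))
set_gripper(0); env.reach(W(0,59,290),PR); st()
env.move_l(W(0,59,252),rate=100); env.hold(.3); s0=st("pre")
print(env.move_l(W(0,59,236),rate=8,f_stop=6)); 
for _ in range(3): env.hold(.15); st("contact")
```

```text
[122.2   5.5 190. ]
[ 34.7   4.8 165. ]
[ 29.7   5.7 163.5]
 11.3 [ -0.   59.1 290. ] [ 0.1 -1.2  0.3] 0.3
pre 12.1 [2.000e-01 5.900e+01 2.525e+02] [0.2 0.2 0.1] 0.1
True
contact 13.5 [ -0.   59.  242.3] [-0.8 -0.1  5.3] 0.5
contact 13.7 [ -0.   59.  242.3] [-0.2 -0.2  5.2] 0.5
contact 13.8 [  0.   59.  242.4] [-1.2 -0.1  4.9] 0.6
```

Run:
```python
from h import *
zc=242.2; 
def fz(n=5):
    v=[]
    for _ in range(n): env.hold(.02); v.append(env.read_state()["force"])
    return np.mean(v,0)
for i in range(14):
    env.move_l(W(0,59,zc),rate=20); f=fz(); print(round(zc,2),f.round(1),toT(env.read_state()["tool_pos"]),flush=True)
    if f[2]>=9: break
    zc-=.2 if f[2]<7.5 else .1
open("zc","w").write(str(zc)); st()
```

```text
242.2 [-0.4 -0.1  3.5] [2.000e-01 5.900e+01 2.424e+02]
242.0 [-0.8 -0.2  6.2] [2.000e-01 5.900e+01 2.423e+02]
241.8 [-1.8 -0.4  8.6] [2.000e-01 5.900e+01 2.423e+02]
241.7 [-1.7  0.  10.1] [2.000e-01 5.900e+01 2.423e+02]
 15.1 [2.000e-01 5.900e+01 2.423e+02] [-2.3  1.  10.2] 0.4
```

Run:
```python
from h import *
zc=float(open("zc").read()); y=59
while y>12:
    y-=3; env.move_l(W(0,y,zc),rate=25)
    F=[]
    for _ in range(3): env.hold(.02); F.append(env.read_state()["force"])
    f=np.mean(F,0); ft=f@ty
    print(y,round(zc,2),"fz",round(f[2],1),"ft",round(ft,1),flush=True)
    if f[2]>14: print("high"); zc+=.3
    else: zc+=np.clip((f[2]-10)/13*.7,-.15,.15)
open("zc","w").write(str(zc)); st()
cv2.imwrite("pics/w3.png",viewer.camera("wrist"))
```

```text
56 241.7 fz 9.7 ft 3.1
53 241.69 fz 10.2 ft 4.4
50 241.7 fz 9.4 ft 4.4
47 241.67 fz 10.3 ft 4.5
44 241.68 fz 9.8 ft 4.1
41 241.67 fz 10.0 ft 4.1
38 241.67 fz 10.2 ft 4.7
35 241.69 fz 10.0 ft 5.0
32 241.69 fz 10.0 ft 4.1
29 241.69 fz 10.0 ft 4.7
26 241.69 fz 9.9 ft 3.8
23 241.69 fz 10.2 ft 3.8
20 241.7 fz 10.1 ft 2.5
17 241.71 fz 9.6 ft 2.6
14 241.68 fz 10.2 ft 3.1
11 241.7 fz 10.0 ft 2.5
 20.2 [1.000e-01 1.130e+01 2.423e+02] [-3.3  2.8  9.8] 0.4
```

View pics/w3.png

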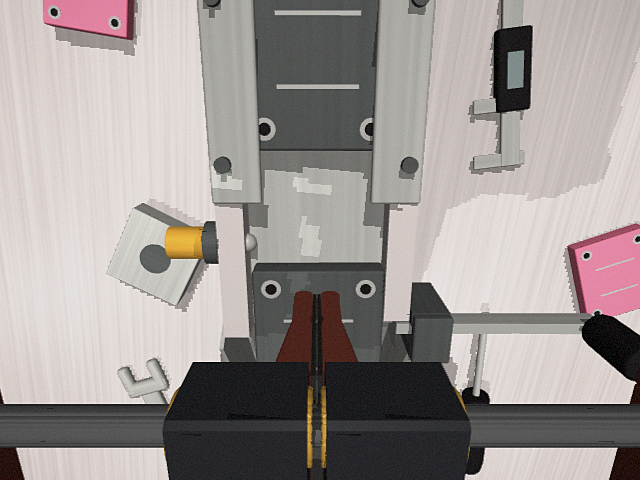

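Plate0 followed the finger: its rear edge is at row 263, past the plunger nose (250,242). Plate1's front edge stays at row 150. Lift now so plate0 can tip.

Run:
```python
from h import *
env.move_l(W(0,11,275),rate=150); st(); env.hold(.5)
env.reach(W(13,42,360),PR); np.save("P4.npy",wpose()); cv2.imwrite("pics/w4.png",viewer.camera("wrist"))
cv2.imwrite("pics/top4.png",viewer.camera("top")); st()
t=cv2.imread("pics/top4.png")[190:310,210:450]; w=cv2.imread("pics/w4.png")
cv2.imwrite("pics/c4.png",np.hstack([cv2.resize(w[100:480,180:480],(400,507)),np.vstack([cv2.resize(t,(400,200)),np.zeros((307,400,3),np.uint8)])]))
```

```text
20.6 [  0.   11.  274.9] [ 0.   0.  -0.5] 0.4
 21.7 [ 12.2  41.9 359. ] [-0.5  0.3 -0.5] 0.5
```

View pics/c4.png

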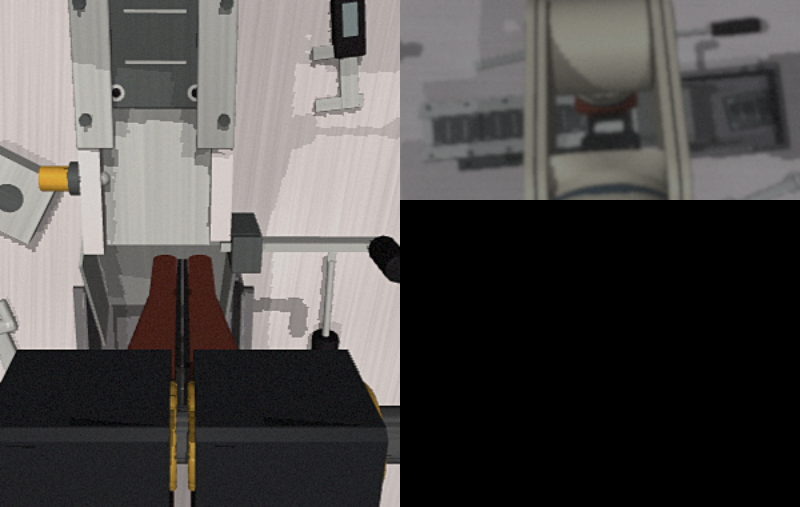

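The track's end is empty, plate1 is in place, and plate0 lies in the bin (top crop at 745,110). Now shut the gate.

Run:
```python
from h import *
env.reach(W(122.3,4.2,300),GR); set_gripper(50)
print(env.move_l(W(122.3,4.2,237),rate=80,f_stop=8)); st("down")
set_gripper(0); st("grip"); env.hold(.3); st()
r=env.move_l(W(73,4.2,237),rate=35,f_stop=14); print(r); st("shut")
set_gripper(50); st("rel")
env.move_l(W(77,4.2,300)); st("up")
env.reach(W(13,42,360),PR); np.save("P5.npy",wpose()); cv2.imwrite("pics/w5.png",viewer.camera("wrist")); st()
```

```text
False
down 25.0 [122.7   4.2 237.4] [0.2 0.5 0.4] 49.7
grip 25.6 [122.4   4.6 237.2] [-1.   3.3  1.5] 15.6
 25.9 [122.4   4.5 237.1] [-0.8  4.   2.4] 15.2
True
shut 27.1 [ 77.    4.7 237.1] [2.4 0.8 0.1] 15.5
rel 27.9 [ 76.4   5.2 236.9] [ 1.1  0.9 -0.3] 50.2
up 28.4 [ 76.7   4.2 299.7] [ 0.1 -0.   0.2] 49.8
 29.9 [ 13.   41.9 359.5] [ 0.2 -0.2 -0.5] 50.0
```

View pics/w5.png

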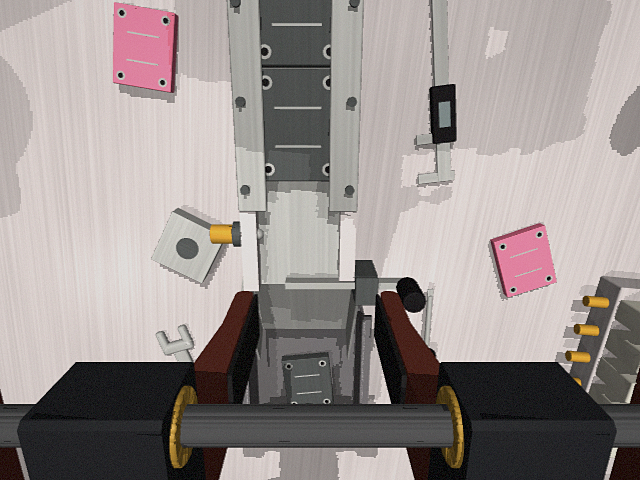

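The blade is across the end again: its tip is at (286,283), the knob's top near (413,298). Plate0 lies in the bin at (308,378) and the row is unmoved. TCP travel was 45.3 mm opening and 45.4 mm shutting, both ending at the stops. I'll compare the blade tip with the start, then hand in.

Run:
```python
from h import *
a=toT(on("wrist",279,288,165,np.load("P1.npy"))); b=toT(on("wrist",286,283,165,np.load("P5.npy"))); print(a,b)
if abs(a[0]-b[0])<2: env.hold(.3); workorder.sign_off(); st("signed")
```

```text
[ -9.6   4.5 165. ] [ -9.3   6.3 165. ]
the job is handed in; nothing more can be done
the job is handed in; nothing more can be done
```

The rejected plate is in the bin, the gate is shut again, and the job is handed in at about 30 s on the robot's clock, against the 67 s limit.

- **Gate:** I gripped the knob and drew the gate open. The tool travelled 45.3 mm opening and 45.4 mm shutting, and both moves ended at the stops. The camera put the opening at 44.8 mm. After shutting, the blade tip was within 0.3 mm of its starting position across the track. Along the track the same check differed by 1.8 mm, which is within pixel and calibration error.
- **Plate0:** I slid it 48 mm with a fingertip press of about 10 N; readings between steps were 9.4 to 10.3 N. It tipped off the ledge when I lifted the finger, and the last wrist picture shows it lying in the bin.
- **Other plates and objects:** In the wrist views plate1 and plate2 had not visibly moved, nor had the bystanders in view. Plate3, the solvent bottle and the fitting tray were outside the last picture, so I did not re-check them; the arm was never near them.

No check failed.

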